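Put the balance check weights back in their tray in order of size

ROBOT

A 7-joint arm with a two-finger parallel gripper is mounted at the origin on a cart in front of the work surface, level with it; the furniture and walls round the work are solid. World frame = base frame: x ahead of the robot, y to its left, z up, the work surface at z = 0. Lengths are in mm, angles in rad, forces in N, time in s.
With the tool pointing down it reaches from about 400 to 875 mm from the base axis. Payload 4.4 kg.
Tool frame: the origin (TCP) lies at the very end of the fingers, on their centre line; the grasp point (between the pads) lies ctrl.grip_depth behind it (ctrl.grip_depth is the distance from the TCP to the grasp point, in mm); y points along the fingers, x is the direction in which the jaws open and shut, and the axes are right-handed (so a half turn about y gives the same grasp; the last joint's range is limited). The gripper opens to 85 mm and grips with 20 to 120 N. Pads are 22 mm wide; open, the fingers measure 114 mm over their backs; the gripper's body (76 mm by 85 mm) begins 54 mm behind the grasp point. The pads swing forward as they close: fully open they stand 13 mm farther back than shut.
Start: joints at [-1.292, 0.628, 0.038, 1.517, -0.027, 0.996, -0.02], TCP at [219.682, 611.766, 231.313] pointing down, gripper open.
Joint ranges: [-3.06, 3.06], [-0.37, 2.12], [-1.25, 1.32], [0.18, 2.47], [-1.1, 4.24], [0.23, 1.98], [-2.94, 2.94]. Speed limits (rad/s): [2.57, 2.57, 3.14, 3.14, 3.14, 3.14, 3.14].

INTERFACE

Orientations are given as [roll, pitch, yaw] about the fixed x, y, z axes, in that order (R = Rz(yaw) Ry(pitch) Rx(roll)).
In Python, from cell import ctrl gives the robot as it stands.
- The arm moves only by the tool apply_moves, never from a script. Its argument "motion" is a list of rows, each a list of 5 numbers: the shift along the tool's x, y, z in cm, then the turn about the tool's y in rad, then the finger opening in cm, from 0 to 8.54. In form: [[tx, ty, tz, roll, hand], ...]. A call has 1 to 20 rows; each row is the pose to reach, as a shift and turn from the pose commanded when the call began, along the tool's axes at that moment; what a row does not reach only later rows make up. A row lasts 1/8 s, in which the tool goes at most 62.5 mm and 10.7 degrees, less where a joint would pass 70% of its speed; a pose out of reach is approached as far as the arm can. A call with a gripper value outside its range is refused whole. The fingers move at their own pace and stop on an object; the grip force is fixed at half the most. Time passes only in rows, so rows that repeat a pose let the fingers close. It gives the time, the measured TCP pose, the force and the opening at its end, in the units of the state.
- ctrl.read_state(): the state, without advancing time (a new reading comes with each control period).
- ctrl.get_image(name): name is "scene" or "top" or "wrist"; returns a dict with "image" (400x640x3 uint8, red, green, blue), "vfov" (degrees; the focal length in pixels is half the picture's height over the tangent of half this angle, whatever the lens; pixels are square), "cx", "cy" (the principal point, pixels), "extrinsics" (4x4, takes a point from world to camera coordinates); the wrist camera has in their place "tool_from_camera" (4x4, takes a point from camera to tool coordinates, whose origin is the TCP and whose axes are the tool frame's). Camera axes: x right, y up, looking along -z (the intrinsics and any distortion apply to the point x, -y, -z); pixel columns grow to the right and rows downward; lengths in mm; the calibration is good to about 2 mm. A picture is of the moment at which its call begins: read the wrist's pose just before it. There is no depth.
- ctrl.finish_job(): hands the job in, once; it reports no verdict.
Trained networks look in a picture, given as the dict that the camera call returned (one of the last four; its "shot" number tells which), for a name from the list of things; names that differ only in an ending like _2 or _b are one class to them, and where a whole thing is asked for, a point or a joint stands for the part that bears it (a point fixed in the world has none). Each returns a list of dicts, best first, with "confidence" (0 to 1); they miss things now and then, are a little off and sometimes report something else, mostly with a low value. They report only what shows in the picture. A call takes as long as a camera call. They do not tell look-alikes from the thing itself.
- ctrl.search_frame(picture, query): "location" ([x, y, z] in mm, in world coordinates, good to about 4 mm: the middle of the surface that is visible of it).
- ctrl.mark_of(picture, query): "location" ([x, y, z] in mm, in world coordinates, good to about 4 mm: a listed point, or the origin of a listed thing).
The state is a dict: "clock": time; "qpos": joint angles; "qd": joint speeds; "tau": joint torques, N m; "eef_pos": TCP position; "tool_rot": TCP orientation; "force": force on the tool from outside, world axes, zero at the start; "torque": the same for the moment, N m; "width": finger opening in mm.
Only numpy, scipy, OpenCV 4.12 (cv2) and the standard library are available. Lean on these libraries where they do the work, as an engineer would, in place of code of your own. Each camera call takes 0.05 s, during which the arm holds its last target.

TASK

The balance check is finished: put the four brass weights back in their felt-lined tray, each standing upright in the compartment that belongs to it, so that they stand in order of size from the largest in the widest compartment to the smallest in the narrowest. Set them down gently, do not drop them, and leave the two black-capped brown vials standing where they are.

Things in the scene. Friction and masses are not known exactly. Their poses are not given: they have to be found in the camera images.
- weight_500: The largest of four loose brass knob weights (500 g), standing upright on the table: 44 mm in diameter, 52 mm tall; a plain round body up to 31 mm, above it a narrower knob. Origin: centre of the underside; z up the axis.
- weight_200: The second largest of four loose brass knob weights (200 g), standing upright on the table: 34 mm in diameter, 38 mm tall; a plain round body up to 23 mm, above it a narrower knob. Origin: centre of the underside; z up the axis.
- weight_100: The second smallest of four loose brass knob weights (100 g), standing upright on the table: 27 mm in diameter, 30 mm tall; a plain round body up to 18 mm, above it a narrower knob. Origin: centre of the underside; z up the axis.
- weight_50: The smallest of four loose brass knob weights (50 g), standing upright on the table: 21 mm in diameter, 24 mm tall; a plain round body up to 14 mm, above it a narrower knob. Origin: centre of the underside; z up the axis.
- place_500: The widest of four compartments, for the 500 g weight: 66 mm wide along its y, 100 mm long along its x. Origin: centre of its green felt floor, 7 mm above the table; walls 5 mm thick rise 9 mm above the felt. All four lie side by side in one fixed wooden tray (110 x 231 mm, 16 mm high), widest at the -y end, narrowest at +y; the tray is turned any way round.
- place_200: The second widest of four compartments, for the 200 g weight: 54 mm wide along its y, 100 mm long along its x. Origin: centre of its green felt floor, 7 mm above the table; walls 5 mm thick rise 9 mm above the felt. All four lie side by side in one fixed wooden tray (110 x 231 mm, 16 mm high), widest at the -y end, narrowest at +y; the tray is turned any way round.
- place_100: The second narrowest of four compartments, for the 100 g weight: 46 mm wide along its y, 100 mm long along its x. Origin: centre of its green felt floor, 7 mm above the table; walls 5 mm thick rise 9 mm above the felt. All four lie side by side in one fixed wooden tray (110 x 231 mm, 16 mm high), widest at the -y end, narrowest at +y; the tray is turned any way round.
- place_50: The narrowest of four compartments, for the 50 g weight: 40 mm wide along its y, 100 mm long along its x. Origin: centre of its green felt floor, 7 mm above the table; walls 5 mm thick rise 9 mm above the felt. All four lie side by side in one fixed wooden tray (110 x 231 mm, 16 mm high), widest at the -y end, narrowest at +y; the tray is turned any way round.
- vial_a: One of two like brown glass vials with a black cap and a white label, standing loose among the weights, not to be disturbed: 31 mm in diameter, 62 mm tall. Origin: centre of the underside; z up.
- vial_b: One of two like brown glass vials with a black cap and a white label, standing loose among the weights, not to be disturbed: 31 mm in diameter, 62 mm tall. Origin: centre of the underside; z up.
Things that resemble listed ones, but are neither listed nor needed, are in the scene too. What is shaped like the weight_100 but blue or green is not meant.

How it is judged:
By the outcome, as a careful person would: the job done as asked, in the order asked, and still so for the second after the job is handed in, with the robot touching nothing.
It also fails if it takes over 90 s, if anything falls off the work surface, if the arm or the gripper's body presses on something with over 40 N, if the wrist force passes 120 N, or if a joint passes its speed limit or range.

## Working session

There is one attempt and no reset: what is moved stays moved. The work goes in short steps, Python scripts to look and compute and a tool call to move; the robot and the scene stay as the last step left them, time stands still between calls to the robot, and variables do not carry over. Pictures are saved under pics/ and viewed, and the job is handed in when it is done.

Besides the shell and the picture viewer there is one more tool, called after "Call:" as name(argument=value, ...) on one line, values as JSON. apply_moves: Moves the arm, as the interface text tells. Its arguments: {"type":"object","properties":{"motion":{"type":"array","items":{"type":"array","items":{"type":"number"}}}},"required":["motion"]}

```bash
mkdir -p pics; ls; python3 - <<'E'
from cell import ctrl
import cv2,numpy as np
print(ctrl.read_state(), ctrl.grip_depth)
for n in ["scene","top"]:
    p=ctrl.get_image(n)
    cv2.imwrite(f"pics/{n}0.png",p["image"][:,:,::-1])
    print(n,{k:v for k,v in p.items() if k!="image"})
    for q in ["weight_500","weight_200","weight_100","weight_50","place_500","place_200","place_100","place_50","vial_a"]:
        for r in ctrl.mark_of(p,q)[:5]: print(q,np.round(r["location"],1),round(r["confidence"],2))
E
```

```text
pics
{'clock': 0.0, 'qpos': array([-1.29182273,  0.62933846,  0.03843722,  1.51838472, -0.02702767,
        0.99631947, -0.02000072]), 'qd': array([-0.0002685 ,  0.00107481, -0.00135104, -0.00028915,  0.00085512,
        0.00027662,  0.00077255]), 'tau': array([ 6.57915116e-04, -5.63394964e+01,  1.22610200e+00, -1.93451571e+01,
        1.08456973e-02,  1.00756178e-02, -1.11275989e-05]), 'eef_pos': array([219.43555848, 611.15830832, 230.38863844]), 'tool_rot': array([-1.570796  ,  0.00193247,  1.2260104 ]), 'force': array([ 0.44097556,  0.53026025, -0.15652932]), 'torque': array([ 0.03278884,  0.00914937, -0.00049726]), 'width': 85.63890841550673} 18.700000000000003
scene {'vfov': 56.05422553210105, 'cx': 318.19222205632985, 'cy': 198.34590958977748, 'extrinsics': array([[ 4.20385957e-01, -9.07124373e-01, -2.00254737e-02,
        -2.29220368e+02],
       [ 6.41787474e-01,  2.81675465e-01,  7.13279588e-01,
        -3.61363770e+02],
       [-6.41392614e-01, -3.12704820e-01,  7.00593470e-01,
        -7.12781797e+02],
       [ 0.00000000e+00,  0.00000000e+00,  0.00000000e+00,
         1.0
[... 2753 characters left out ...]
52
weight_50 [ 410.9 -290.5   -1. ] 0.51
weight_50 [ 637.7 -314.4   -1.8] 0.5
place_500 [518.9  55.9   4.2] 0.93
place_500 [575.9  28.8   1.5] 0.81
place_500 [628.    0.7   3.1] 0.79
place_500 [670.4 -15.7   8.4] 0.65
place_200 [518.9  55.9   4.2] 0.93
place_200 [575.9  28.8   1.5] 0.81
place_200 [628.    0.7   3.1] 0.79
place_200 [670.4 -15.7   8.4] 0.65
place_100 [518.9  55.9   4.2] 0.93
place_100 [575.9  28.8   1.5] 0.81
place_100 [628.    0.7   3.1] 0.79
place_100 [670.4 -15.7   8.4] 0.65
place_50 [518.9  55.9   4.2] 0.93
place_50 [575.9  28.8   1.5] 0.81
place_50 [628.    0.7   3.1] 0.79
place_50 [670.4 -15.7   8.4] 0.65
vial_a [529.2 438.3   4. ] 0.62
vial_a [ 546.5 -392.1    1. ] 0.44
```

View images.

View pics/scene0.png

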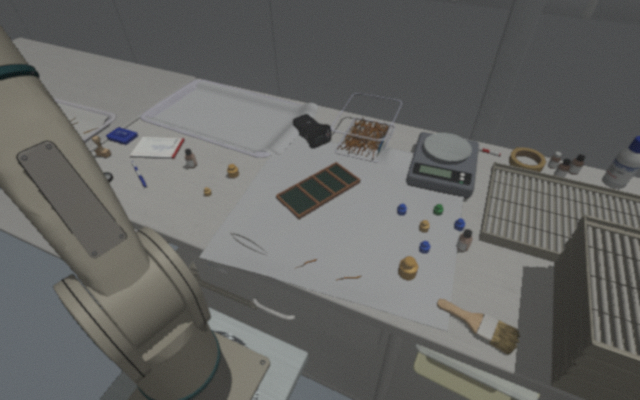

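View pics/top0.png

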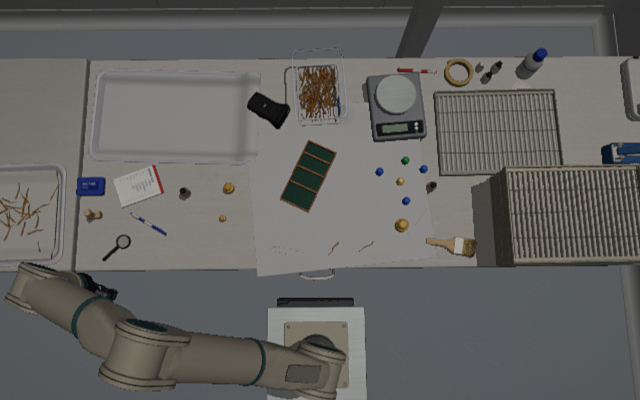

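```bash
cat > h.py <<'E'
import numpy as np,cv2
from cell import ctrl
def K(p):
    f=200/np.tan(np.radians(p["vfov"])/2); return f,p["cx"],p["cy"]
def ray(p,u,v,E):
    f,cx,cy=K(p); d=np.array([(u-cx)/f,-(v-cy)/f,-1.]); R=E[:3,:3]
    return -R.T@E[:3,3], R.T@d
def topl(p,u,v,z,E=None):
    o,d=ray(p,u,v,p["extrinsics"] if E is None else E); return o+d*(z-o[2])/d[2]
def proj(p,X,E=None):
    E=p["extrinsics"] if E is None else E
    f,cx,cy=K(p); c=E[:3,:3]@np.asarray(X,float)+E[:3,3]
    return np.array([cx+f*c[0]/-c[2],cy-f*c[1]/-c[2]])
def crop(img,x0,y0,x1,y1,name,s):
    c=cv2.resize(img[y0:y1,x0:x1,::-1],None,fx=s,fy=s,interpolation=cv2.INTER_CUBIC)
    c=np.clip(c.astype(float)*1.4,0,255).astype(np.uint8); cv2.imwrite(name,c)
E
python3 - <<'E'
from h import *
t=ctrl.get_image("top");s=ctrl.get_image("scene")
crop(t["image"],70,170,250,260,"pics/tl.png",4)
crop(t["image"],250,130,450,270,"pics/tr.png",4)
crop(s["image"],370,180,500,290,"pics/sr.png",5)
crop(s["image"],80,120,260,210,"pics/sl.png",4)
for z,u,v in [(25,401,225),(10,401,181),(20,228,188),(10,222,218),(50,185,193),(50,432,187),(10,93,214)]: print(u,v,topl(t,u,v,z).round(1))
E
```

```text
401 225 [ 412.9 -284.7   25. ]
401 181 [ 565.7 -293.6   10. ]
228 188 [545.2 293.6  20. ]
222 218 [444.6 313.3  10. ]
185 193 [523.6 430.3  50. ]
432 187 [ 535.7 -388.6   50. ]
93 214 [462.6 746.9  10. ]
```

View pics/tl.png

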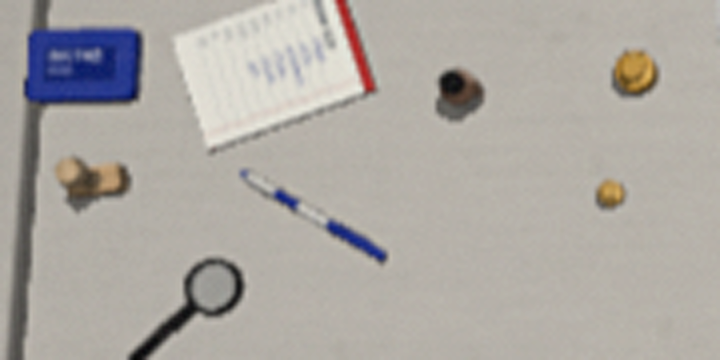

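View pics/tr.png

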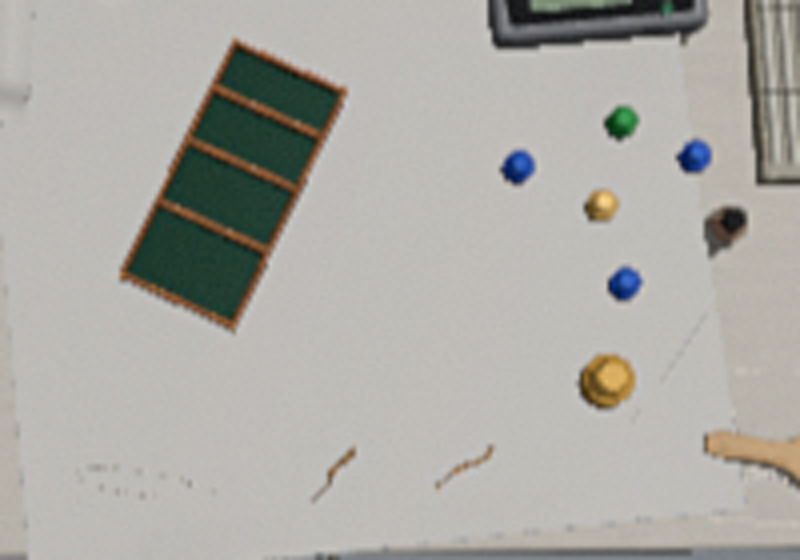

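View pics/sr.png

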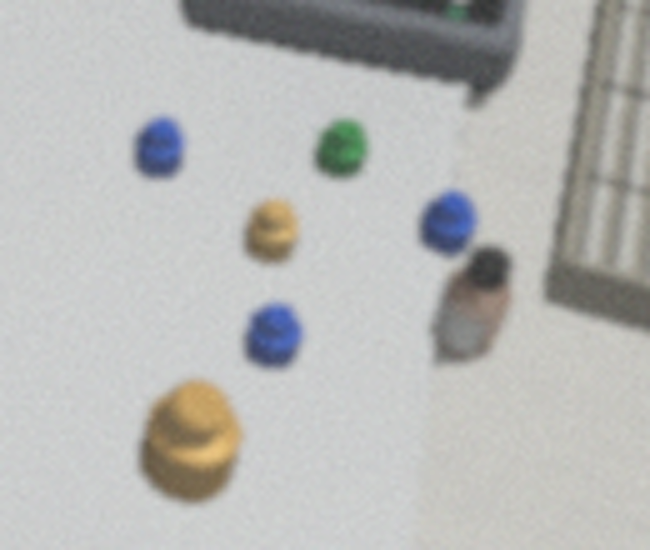

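View pics/sl.png

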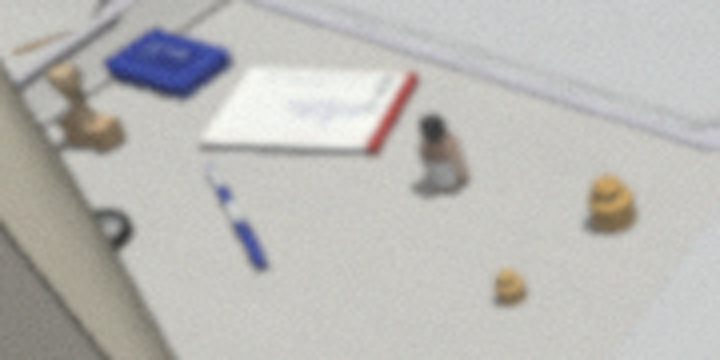

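```bash
cat > m.py <<'E'
from h import *
from scipy.optimize import least_squares
DIM={"500":(44,52,31),"200":(34,38,23),"100":(27,30,18),"50":(21,24,14)}
G={"500":(413,-288),"200":(549,291),"100":(566,-291),"50":(445,312)}
def cloud(x,y,D,H,B):
    a=np.linspace(0,2*np.pi,24,endpoint=False); P=[]
    for r,z in [(D/2,0),(D/2,B/2),(D/2,B),(D*.3,H)]:
        P+= [(x+r*np.cos(t),y+r*np.sin(t),z) for t in a]
    return np.array(P)
def meas(p,E,k,g):
    # saturated-yellow blob near predicted; compare centroid with silhouette hull of model
    im=cv2.cvtColor(p["image"],cv2.COLOR_RGB2HSV)
    m=((im[...,0]>8)&(im[...,0]<32)&(im[...,1]>95)&(im[...,2]>50)).astype(np.uint8)
    n,l,st,c=cv2.connectedComponentsWithStats(m)
    D,H,B=DIM[k]
    pr=proj(p,(g[0],g[1],H/2),E)
    i=min(range(1,n),key=lambda i:np.hypot(*(c[i]-pr))+(100 if st[i,4]<8 else 0))
    def model(q):
        h=cv2.convexHull(np.array([proj(p,X,E)*16 for X in cloud(q[0],q[1],D,H,B)],np.float32))
        M=cv2.moments(h); return np.array([M["m10"]/M["m00"],M["m01"]/M["m00"]])/16-.0, M["m00"]/256
    r=least_squares(lambda q:model(q)[0]-c[i],g,diff_step=1e-3)
    return r.x,c[i],st[i,4],model(r.x)[1]
if __name__=="__main__":
    for n in ["top","scene"]:
        p=ctrl.get_image(n)
        for k in DIM:
            x,c,a,am=meas(p,p["extrinsics"],k,G[k]); print(n,k,x.round(1),c.round(1),a,round(am,1))
        im=cv2.cvtColor(p["image"],cv2.COLOR_RGB2HSV)
        m=((im[...,0]>60)&(im[...,0]<95)&(im[...,1]>90)).astype(np.uint8)
        nn,l,st,c=cv2.connectedComponentsWithStats(m)
        for i in range(1,nn):
            if st[i,4]>60: print(n,"felt",c[i].round(1),st[i,4],topl(p,*c[i],7).round(1))
E
python3 m.py
```

```text
top 500 [ 414.7 -287.8] [401.5 224.8] 135 159.6
top 200 [548.5 293.8] [228.3 187.5] 82 94.1
top 100 [ 566.3 -289.9] [399.9 180.9] 43 58.8
top 50 [445.2 312.9] [222.3 217.9] 30 35.9
top felt [319.2 151.8] 246 [672.1 -16.1   7. ]
top felt [313.2 164.1] 298 [628.8   5.    7. ]
top felt [306.4 178.3] 366 [579.1  28.9   7. ]
top felt [298.2 195.3] 474 [520.3  57.1   7. ]
top felt [ 78.6 314.9] 138 [131.9 772.3   7. ]
top felt [146.6 324.9] 173 [ 98.1 550.2   7. ]
top felt [259.1 362.1] 100 [-21.5 184.7   7. ]
scene 500 [ 423.8 -292.2] [409.5 265.9] 199 412.0
scene 200 [554.3 293.2] [232.4 169.7] 69 146.6
scene 100 [ 573.  -293.7] [424.7 224.6] 38 124.5
scene 50 [450. 312.] [207.  190.8] 20 63.0
scene felt [13.  69.9] 200 [ 750.  1610.1    7. ]
```

```bash
cat > t.py <<'E'
import numpy as np
def rel(cmd,yaw,pts,nyaw=None):
    "world pts -> rows in cm in the tool frame at cmd,yaw"
    x=np.array([np.cos(yaw),np.sin(yaw),0]);y=np.array([0,0,-1.]);z=np.array([-np.sin(yaw),np.cos(yaw),0])
    for p in pts:
        d=(np.array(p)-cmd)/10; print(p,[round(float(d@a),2) for a in(x,y,z)])
def path(a,b,step=58):
    a,b=np.array(a,float),np.array(b,float); n=int(np.ceil(np.linalg.norm(b-a)/step))
    return [tuple((a+(b-a)*i/n).round(1)) for i in range(1,n+1)]
E
python3 - <<'E'
from t import *
w=[(219.7,611.8,231.3),(450,400,190),(590,0,160),(430,-288,150)]
r=[]
for a,b in zip(w,w[1:]): r+=path(a,b)
print(len(r)); rel(np.array(w[0]),1.226,r)
E
```

```text
20
(np.float64(258.1), np.float64(576.5), np.float64(224.4)) [-2.02, 0.69, -4.81]
(np.float64(296.5), np.float64(541.2), np.float64(217.5)) [-4.05, 1.38, -9.61]
(np.float64(334.8), np.float64(505.9), np.float64(210.6)) [-6.08, 2.07, -14.41]
(np.float64(373.2), np.float64(470.6), np.float64(203.8)) [-8.1, 2.75, -19.22]
(np.float64(411.6), np.float64(435.3), np.float64(196.9)) [-10.12, 3.44, -24.03]
(np.float64(450.0), np.float64(400.0), np.float64(190.0)) [-12.15, 4.13, -28.83]
(np.float64(467.5), np.float64(350.0), np.float64(186.2)) [-16.26, 4.51, -32.17]
(np.float64(485.0), np.float64(300.0), np.float64(182.5)) [-20.38, 4.88, -35.51]
(np.float64(502.5), np.float64(250.0), np.float64(178.8)) [-24.49, 5.25, -38.84]
(np.float64(520.0), np.float64(200.0), np.float64(175.0)) [-28.61, 5.63, -42.18]
(np.float64(537.5), np.float64(150.0), np.float64(171.2)) [-32.72, 6.01, -45.52]
(np.float64(555.0), np.float64(100.0), np.float64(167.5)) [-36.83, 6.38, -48.86]
(np.float64(572.5), np.float64(50.0), np.float64(163.8)) [-40.95, 6.75, -52.19]
(np.float64(590.0), np.float64(0.0), np.float64(160.0)) [-45.06, 7.13, -55.53]
(np.float64(563.3), np.float64(-48.0), np.float64(158.3)) [-50.48, 7.3, -54.64]
(np.float64(536.7), np.float64(-96.0), np.float64(156.7)) [-55.9, 7.46, -53.76]
(np.float64(510.0), np.float64(-144.0), np.float64(155.0)) [-61.32, 7.63, -52.87]
(np.float64(483.3), np.float64(-192.0), np.float64(153.3)) [-66.74, 7.8, -51.98]
(np.float64(456.7), np.float64(-240.0), np.float64(151.7)) [-72.16, 7.96, -51.1]
(np.float64(430.0), np.float64(-288.0), np.float64(150.0)) [-77.58, 8.13, -50.21]
```

Call:
apply_moves(motion=[[-2, 0.7, -4.8, 0.05, 8.5], [-4, 1.4, -9.6, 0.1, 8.5], [-6.1, 2.1, -14.4, 0.1, 8.5], [-8.1, 2.8, -19.2, 0.104, 8.5], [-10.1, 3.4, -24, 0.104, 8.5], [-12.2, 4.1, -28.8, 0.104, 8.5], [-16.3, 4.5, -32.2, 0.104, 8.5], [-20.4, 4.9, -35.5, 0.104, 8.5], [-24.5, 5.3, -38.8, 0.104, 8.5], [-28.6, 5.6, -42.2, 0.104, 8.5], [-32.7, 6, -45.5, 0.104, 8.5], [-36.8, 6.4, -48.9, 0.104, 8.5], [-41, 6.8, -52.2, 0.104, 8.5], [-45.1, 7.1, -55.5, 0.104, 8.5], [-50.5, 7.3, -54.6, 0.104, 8.5], [-55.9, 7.5, -53.8, 0.104, 8.5], [-61.3, 7.6, -52.9, 0.104, 8.5], [-66.7, 7.8, -52, 0.104, 8.5], [-72.2, 8, -51.1, 0.104, 8.5], [-77.6, 8.1, -50.2, 0.104, 8.5]])

```text
clock: 3.7
eef_pos: [429.1, -289.9, 150.4]
tool_rot: [-1.572, 0.0, 1.122]
force: [0.2, -1.5, 0.5]
width: 85.0
```

```bash
cat >> h.py <<'E'
from scipy.spatial.transform import Rotation as Ro
def wrist():
    s=ctrl.read_state(); p=ctrl.get_image("wrist")
    T=np.eye(4); T[:3,:3]=Ro.from_euler("xyz",s["tool_rot"]).as_matrix(); T[:3,3]=s["eef_pos"]
    return s,p,np.linalg.inv(T@p["tool_from_camera"])
E
python3 - <<'E'
from m import *
s,p,E=wrist()
print(s["eef_pos"],s["clock"],s["qpos"].round(2),p["tool_from_camera"].round(2))
cv2.imwrite("pics/w1.png",p["image"][:,:,::-1])
print(meas(p,E,"500",(414.7,-287.8)))
y=1.226;print(np.array([219.682,611.766,231.313])+np.array([np.cos(y),np.sin(y),0])*-776+np.array([-np.sin(y),np.cos(y),0])*-502-np.array([0,0,81]))
E
```

```text
[ 429.07718458 -289.92826288  150.4234203 ] 3.7 [ 0.55  0.56 -0.02  1.97  0.02  0.62  1.64] [[   1.      0.      0.     -0.95]
 [  -0.      0.26   -0.97 -143.01]
 [  -0.      0.97    0.26   65.87]
 [   0.      0.      0.      1.  ]]
(array([ 414.63362315, -290.65293937]), array([308.72125763, 175.18113562]), np.int32(2131), 2221.2282556931023)
[ 429.84456723 -288.24049739  150.313     ]
```

View pics/w1.png

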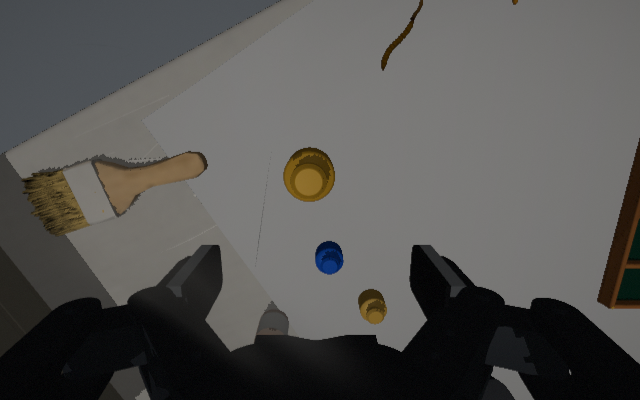

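```bash
python3 - <<'E'
from t import *
rel(np.array((429.84,-288.24,150.31)),1.122,[(414.6,-289.5,100),(414.6,-289.5,6)])
E
```

```text
(414.6, -289.5, 100) [-0.77, 5.03, 1.32]
(414.6, -289.5, 6) [-0.77, 14.43, 1.32]
```

Call:
apply_moves(motion=[[-0.8, 3, 1.3, 0, 8.5], [-0.8, 7, 1.3, 0, 8], [-0.8, 11, 1.3, 0, 7], [-0.8, 13, 1.3, 0, 7], [-0.8, 14.4, 1.3, 0, 6.5], [-0.8, 14.4, 1.3, 0, 6], [-0.8, 14.4, 1.3, 0, 5], [-0.8, 14.4, 1.3, 0, 4], [-0.8, 14.4, 1.3, 0, 3], [-0.8, 14.4, 1.3, 0, 3], [-0.8, 14.4, 1.3, 0, 3], [-0.8, 14.4, 1.3, 0, 3]])

```text
clock: 5.25
eef_pos: [415.4, -290.1, 7.5]
tool_rot: [-1.573, 0.0, 1.122]
force: [-0.6, 0.7, 6.8]
width: 41.7
```

```bash
python3 - <<'E'
from h import *
s,p,E=wrist(); print(s["eef_pos"],s["width"],s["force"],s["clock"])
cv2.imwrite("pics/w2.png",p["image"][:,:,::-1])
E
```

```text
[ 415.37531737 -290.09475302    7.5117902 ] 41.700656190884075 [-0.56954851  0.65901019  6.79945704] 5.25
```

View pics/w2.png

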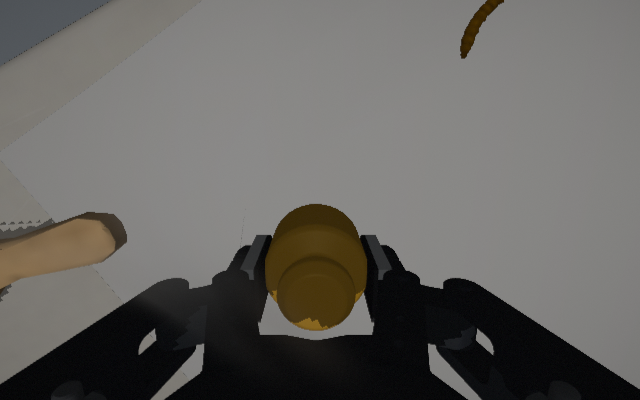

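```bash
cat >> t.py <<'E'
def after(cmd,yaw,row):
    x=np.array([np.cos(yaw),np.sin(yaw),0]);y=np.array([0,0,-1.]);z=np.array([-np.sin(yaw),np.cos(yaw),0])
    return np.array(cmd)+10*(row[0]*x+row[1]*y+row[2]*z)
E
python3 - <<'E'
from t import *
c=after((429.84,-288.24,150.31),1.122,(-.8,14.4,1.3)); print(c)
rel(c,1.122,path((c[0],c[1],95),(520.3,57.1,95),50))
E
```

```text
[ 414.65633892 -289.80730217    6.31      ]
(np.float64(427.9), np.float64(-246.4), np.float64(95.0)) [4.49, -8.87, 0.69]
(np.float64(441.1), np.float64(-203.1), np.float64(95.0)) [8.96, -8.87, 1.38]
(np.float64(454.3), np.float64(-159.7), np.float64(95.0)) [13.44, -8.87, 2.07]
(np.float64(467.5), np.float64(-116.4), np.float64(95.0)) [17.92, -8.87, 2.76]
(np.float64(480.7), np.float64(-73.0), np.float64(95.0)) [22.4, -8.87, 3.46]
(np.float64(493.9), np.float64(-29.6), np.float64(95.0)) [26.88, -8.87, 4.15]
(np.float64(507.1), np.float64(13.7), np.float64(95.0)) [31.36, -8.87, 4.84]
(np.float64(520.3), np.float64(57.1), np.float64(95.0)) [35.84, -8.87, 5.53]
```

Call:
apply_moves(motion=[[0, -1, 0, 0, 3], [0, -3, 0, 0, 3], [0, -6, 0, 0, 3], [0, -8.9, 0, 0, 3], [4.5, -8.9, 0.7, 0, 3], [9, -8.9, 1.4, 0, 3], [13.4, -8.9, 2.1, 0, 3], [17.9, -8.9, 2.8, 0, 3], [22.4, -8.9, 3.5, 0, 3], [26.9, -8.9, 4.1, 0, 3], [31.4, -8.9, 4.8, 0, 3], [34, -8.9, 5.2, 0, 3], [35.8, -8.9, 5.5, 0, 3], [35.8, -8.9, 5.5, 0, 3], [35.8, -8.9, 5.5, 0, 3]])

```text
clock: 7.18
eef_pos: [519.8, 54.7, 95.3]
tool_rot: [-1.57, 0.002, 1.12]
force: [0.7, -0.2, -4.6]
width: 42.2
```

```bash
python3 - <<'E'
from h import *
s,p,E=wrist(); print(s["eef_pos"],s["width"],s["force"],s["clock"])
im=p["image"][:,:,::-1].copy()
# overlay predicted tray
a=np.radians(-25.7);Y=np.array([np.cos(a),np.sin(a)]);X=np.array([Y[1],-Y[0]])*-1
for c,w in zip([(520.3,57.1),(579.1,28.9),(628.8,5),(672.1,-16.1)],(66,54,46,40)):
    q=[np.r_[np.array(c)+i*50*X+j*w/2*Y,7] for i,j in((1,1),(1,-1),(-1,-1),(-1,1))]
    cv2.polylines(im,[np.array([proj(p,x,E) for x in q]).astype(int)],1,(0,0,255))
cv2.imwrite("pics/w3.png",im)
hsv=cv2.cvtColor(p["image"],cv2.COLOR_RGB2HSV)
m=((hsv[...,0]>60)&(hsv[...,0]<95)&(hsv[...,1]>90)).astype(np.uint8)
nn,l,st,c=cv2.connectedComponentsWithStats(m)
for i in range(1,nn):
    if st[i,4]>400: print(c[i].round(1),st[i],topl(p,*c[i],7,E).round(1))
E
```

```text
[519.75979451  54.74594125  95.28025587] 42.20285034438947 [ 0.69094326 -0.24103829 -4.63719258] 7.175
[314.7 191.1] [ 247  161  136   81 7770] [511.2  56.9   7. ]
[317.2 329. ] [ 259  320  115   20 1351] [621.1   5.9   7. ]
```

View pics/w3.png

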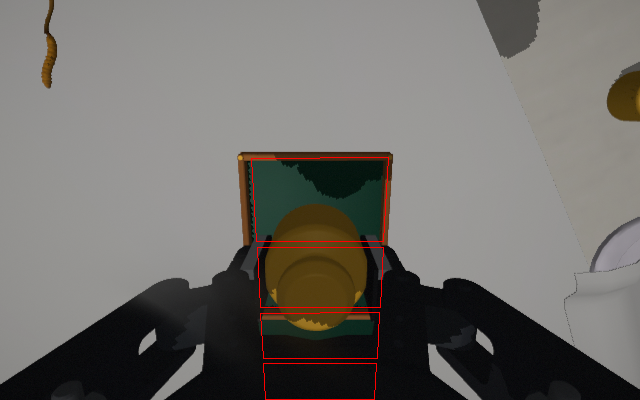

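Call:
apply_moves(motion=[[0, 3, 0, 0, 3], [0, 5.5, 0, 0, 3], [0, 7, 0, 0, 3], [0, 7.6, 0, 0, 3], [0, 7.9, 0, 0, 3], [0, 8.1, 0, 0, 3], [0, 8.1, 0, 0, 3], [0, 8.1, 0, 0, 3]])

```text
clock: 8.22
eef_pos: [520.7, 56.7, 14.7]
tool_rot: [-1.571, -0.0, 1.122]
force: [0.3, 0.3, -4.7]
width: 42.3
```

Call:
apply_moves(motion=[[0, 0.05, 0, 0, 3], [0, 0.1, 0, 0, 3], [0, 0.15, 0, 0, 3], [0, 0.15, 0, 0, 3]])

```text
clock: 8.72
eef_pos: [520.6, 56.7, 14.5]
tool_rot: [-1.571, -0.001, 1.122]
force: [-3.0, 0.1, 13.6]
width: 42.0
```

```bash
python3 - <<'E'
from t import *
c=after([414.65633892,-289.80730217,6.31],1.122,(35.8,-8.9+8.25,5.5)); print(c)
rel(c,1.122,[(c[0],c[1],120)]+path((c[0],c[1],120),(548.5,293.8,130),50)+[(548.5,293.8,130)])
E
```

```text
[520.43252091  56.60343572  12.81      ]
(np.float64(520.4325209057523), np.float64(56.60343571858937), 120) [0.0, -10.72, 0.0]
(np.float64(526.0), np.float64(104.0), np.float64(122.0)) [4.51, -10.92, 1.55]
(np.float64(531.7), np.float64(151.5), np.float64(124.0)) [9.04, -11.12, 3.1]
(np.float64(537.3), np.float64(198.9), np.float64(126.0)) [13.55, -11.32, 4.65]
(np.float64(542.9), np.float64(246.4), np.float64(128.0)) [18.07, -11.52, 6.21]
(np.float64(548.5), np.float64(293.8), np.float64(130.0)) [22.59, -11.72, 7.76]
(548.5, 293.8, 130) [22.59, -11.72, 7.76]
```

Call:
apply_moves(motion=[[0, -0.05, 0, 0, 4.4], [0, -0.05, 0, 0, 4.8], [0, -0.05, 0, 0, 5.2], [0, -0.05, 0, 0, 5.6], [0, -0.05, 0, 0, 5.6], [0, -0.05, 0, 0, 5.6], [0, -1, 0, 0, 5.6], [0, -3, 0, 0, 5.6], [0, -6, 0, 0, 6], [0, -10.5, 0, 0, 7], [0, -10.5, 0, 0, 7]])

```text
clock: 10.1
eef_pos: [522.9, 56.8, 121.4]
tool_rot: [-1.577, -0.004, 1.122]
force: [0.4, 0.6, -0.5]
width: 69.9
```

Call:
apply_moves(motion=[[4.5, -1, 1.6, 0, 7], [9, -2, 3.1, 0, 7], [13.5, -2.2, 4.7, 0, 7], [18.1, -2.2, 6.2, 0, 7], [22.6, -2.2, 7.8, 0, 7], [22.6, -2.2, 7.8, 0, 7], [22.6, -2.2, 7.8, 0, 7]])

```text
clock: 10.98
eef_pos: [547.6, 293.1, 139.1]
tool_rot: [-1.57, 0.002, 1.122]
force: [0.1, -0.9, -0.5]
width: 70.2
```

```bash
python3 - <<'E'
from m import *
from t import *
s,p,E=wrist(); print(s["eef_pos"],s["width"],s["force"],s["clock"])
cv2.imwrite("pics/w4.png",p["image"][:,:,::-1])
print(meas(p,E,"200",(548.5,293.8)))
c=after([520.43252091,56.60343572,12.81],1.122,(22.6,-10.5-2.2,7.8)); print(c)
rel(c,1.122,[(548.5,293.8,4)])
t=ctrl.get_image("top"); crop(t["image"],200,120,450,270,"pics/t4.png",3)
E
```

```text
[547.62105561 293.14757666 139.08587968] 70.20888762637486 [ 0.14763256 -0.91579485 -0.5197984 ] 10.975
(array([547.76652863, 289.40489401]), array([313.18463811, 192.56942393]), np.int32(1354), 1374.4964642347768)
[548.21405122 294.06540441 139.81      ]
(548.5, 293.8, 4) [-0.01, 13.58, -0.04]
```

View pics/w4.png

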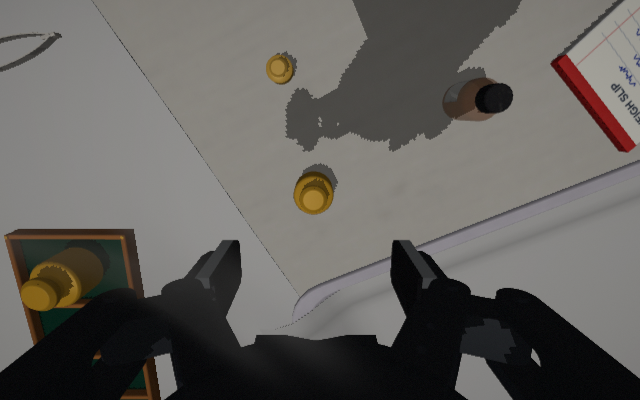

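View pics/t4.png

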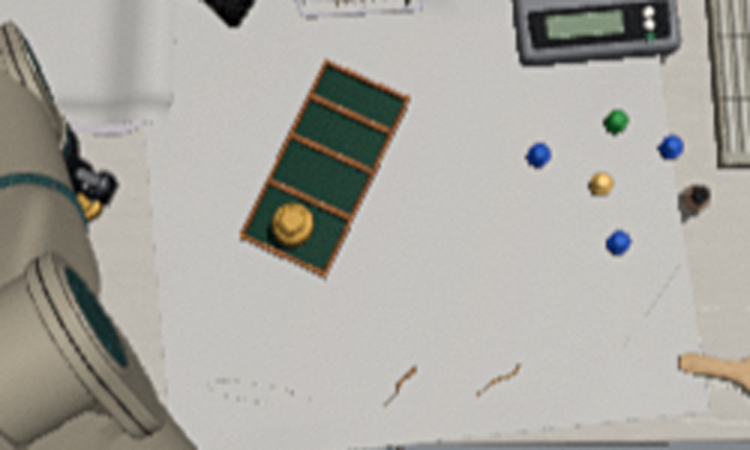

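Call:
apply_moves(motion=[[-0.3, 4, -0.1, 0, 5.4], [-0.3, 8, -0.1, 0, 5.4], [-0.3, 11, -0.1, 0, 5.4], [-0.3, 12.8, -0.1, 0, 5.4], [-0.3, 13.5, -0.1, 0, 5.4], [-0.3, 13.5, -0.1, 0, 4.5], [-0.3, 13.5, -0.1, 0, 3.5], [-0.3, 13.5, -0.1, 0, 2.5], [-0.3, 13.5, -0.1, 0, 2.5], [-0.3, 13.5, -0.1, 0, 2.5], [-0.3, 13.5, -0.1, 0, 2.5]])

```text
clock: 12.45
eef_pos: [548.6, 291.1, 6.2]
tool_rot: [-1.572, -0.001, 1.122]
force: [-0.6, -0.8, 5.7]
width: 31.6
```

```bash
python3 - <<'E'
from h import *
from t import *
s,p,E=wrist(); print(s["eef_pos"],s["width"],s["force"],s["clock"])
cv2.imwrite("pics/w5.png",p["image"][:,:,::-1])
c=after([548.21405122,294.06540441,139.81],1.122,(-.3,13.5,-.1)); print(c)
rel(c,1.122,path((c[0],c[1],95),(579.1,28.9,95),50))
E
```

```text
[548.5530206  291.11832134   6.23956922] 31.620407957221467 [-0.5921462  -0.84172616  5.71545917] 12.45
[547.8133771  290.92861302   4.81      ]
(np.float64(553.0), np.float64(247.3), np.float64(95.0)) [-3.71, -9.02, -2.36]
(np.float64(558.2), np.float64(203.6), np.float64(95.0)) [-7.42, -9.02, -4.72]
(np.float64(563.5), np.float64(159.9), np.float64(95.0)) [-11.12, -9.02, -7.1]
(np.float64(568.7), np.float64(116.2), np.float64(95.0)) [-14.84, -9.02, -9.46]
(np.float64(573.9), np.float64(72.6), np.float64(95.0)) [-18.54, -9.02, -11.82]
(np.float64(579.1), np.float64(28.9), np.float64(95.0)) [-22.25, -9.02, -14.19]
```

View pics/w5.png

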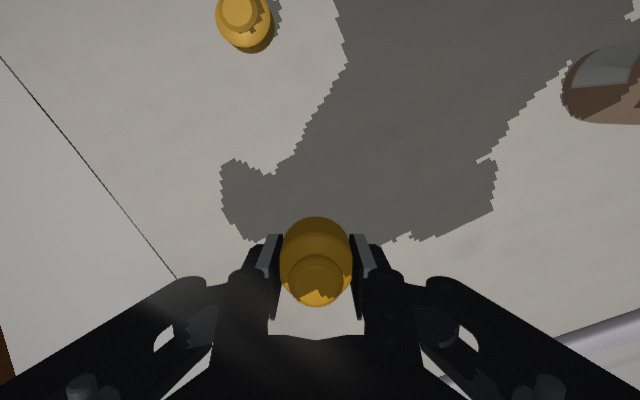

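Call:
apply_moves(motion=[[0, -1, 0, 0, 2.5], [0, -3, 0, 0, 2.5], [0, -6, 0, 0, 2.5], [0, -9, 0, 0, 2.5], [-3.7, -9, -2.4, 0, 2.5], [-7.4, -9, -4.7, 0, 2.5], [-11.1, -9, -7.1, 0, 2.5], [-14.8, -9, -9.5, 0, 2.5], [-18.5, -9, -11.8, 0, 2.5], [-21, -9, -13.4, 0, 2.5], [-22.3, -9, -14.2, 0, 2.5], [-22.3, -9, -14.2, 0, 2.5], [-22.3, -6, -14.2, 0, 2.5]])

```text
clock: 14.12
eef_pos: [581.3, 30.9, 66.7]
tool_rot: [-1.575, -0.004, 1.124]
force: [-0.5, 1.1, -2.8]
width: 31.5
```

```bash
cat > ov.py <<'E'
from h import *
import sys
s,p,E=wrist(); print(s["eef_pos"],s["width"],s["force"],s["clock"])
im=p["image"][:,:,::-1].copy()
a=np.radians(-25.7);Y=np.array([np.cos(a),np.sin(a)]);X=np.array([Y[1],-Y[0]])*-1
for c,w in zip([(520.3,57.1),(579.1,28.9),(628.8,5),(672.1,-16.1)],(66,54,46,40)):
    q=[np.r_[np.array(c)+i*50*X+j*w/2*Y,7] for i,j in((1,1),(1,-1),(-1,-1),(-1,1))]
    cv2.polylines(im,[np.array([proj(p,x,E) for x in q]).astype(int)],1,(0,0,255))
cv2.imwrite(sys.argv[1],im)
E
python3 ov.py pics/w6.png
```

```text
[581.30633714  30.89737098  66.72035552] 31.516797230593696 [-0.51207971  1.11771462 -2.75670847] 14.125
```

View pics/w6.png

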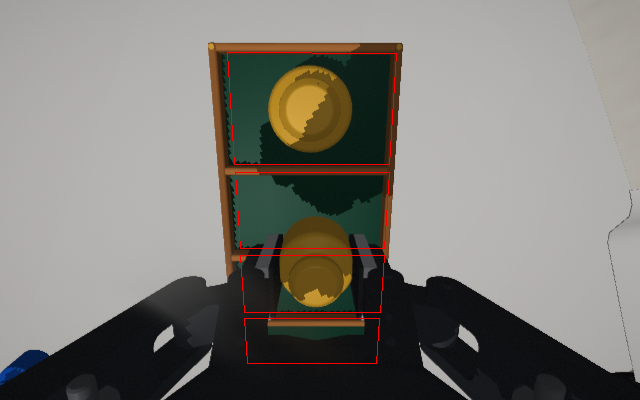

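Call:
apply_moves(motion=[[-0.2, 2, 0, 0, 2.5], [-0.2, 3.7, 0, 0, 2.5], [-0.2, 4.6, 0, 0, 2.5], [-0.2, 4.9, 0, 0, 2.5], [-0.2, 5.1, 0, 0, 2.5], [-0.2, 5.2, 0, 0, 2.5], [-0.2, 5.25, 0, 0, 2.5], [-0.2, 5.3, 0, 0, 2.5], [-0.2, 5.3, 0, 0, 2.5]])

```text
clock: 15.3
eef_pos: [578.5, 26.6, 13.2]
tool_rot: [-1.572, -0.001, 1.122]
force: [-2.7, 0.5, 7.6]
width: 31.5
```

```bash
python3 - <<'E'
from t import *
c=after([547.8133771,290.92861302,4.81],1.122,(-22.5,-6+5.3,-14.2)); print(c)
rel(c,1.122,[(c[0],c[1],120)]+path((c[0],c[1],120),(566.3,-290,140),53))
E
```

```text
[578.12780857  26.59920632  11.81      ]
(np.float64(578.1278085666014), np.float64(26.59920632287003), 120) [0.0, -10.82, 0.0]
(np.float64(576.2), np.float64(-26.2), np.float64(123.3)) [-4.84, -11.15, -2.12]
(np.float64(574.2), np.float64(-78.9), np.float64(126.7)) [-9.68, -11.49, -4.22]
(np.float64(572.2), np.float64(-131.7), np.float64(130.0)) [-14.52, -11.82, -6.33]
(np.float64(570.2), np.float64(-184.5), np.float64(133.3)) [-19.36, -12.15, -8.44]
(np.float64(568.3), np.float64(-237.2), np.float64(136.7)) [-24.19, -12.49, -10.56]
(np.float64(566.3), np.float64(-290.0), np.float64(140.0)) [-29.04, -12.82, -12.67]
```

Call:
apply_moves(motion=[[0, -0.05, 0, 0, 3.4], [0, -0.05, 0, 0, 3.8], [0, -0.05, 0, 0, 4.2], [0, -0.05, 0, 0, 4.6], [0, -0.05, 0, 0, 4.6], [0, -0.05, 0, 0, 4.6], [0, -1, 0, 0, 4.6], [0, -3, 0, 0, 4.6], [0, -6, 0, 0, 4.6], [0, -10.8, 0, 0, 4.6], [-4.8, -11.2, -2.1, 0, 4.6], [-9.7, -11.5, -4.2, 0, 4.6], [-14.5, -11.8, -6.3, 0, 4.6], [-19.4, -12.2, -8.4, 0, 4.6], [-24.2, -12.5, -10.6, 0, 4.6], [-27.5, -12.8, -12, 0, 4.6], [-29, -12.8, -12.7, 0, 4.6], [-29, -12.8, -12.7, 0, 4.6], [-29, -12.8, -12.7, 0, 4.6]])

```text
clock: 17.68
eef_pos: [567.2, -287.0, 139.6]
tool_rot: [-1.57, -0.002, 1.125]
force: [-0.6, 0.6, 0.1]
width: 46.0
```

```bash
python3 - <<'E'
from m import *
from t import *
s,p,E=wrist(); print(s["eef_pos"],s["width"],s["force"],s["clock"])
cv2.imwrite("pics/w7.png",p["image"][:,:,::-1])
print(meas(p,E,"100",(566.3,-290)))
c=after([578.12780857,26.59920632,11.81],1.122,(-29,-12.8,-12.7)); print(c)
rel(c,1.122,[(566.3,-290,3)])
t=ctrl.get_image("top"); crop(t["image"],200,120,450,270,"pics/t7.png",3)
E
```

```text
[ 567.23331793 -286.97493855  139.59259101] 46.02707744860977 [-0.56979074  0.55899477  0.0907814 ] 17.675
(array([ 565.70374094, -293.2630767 ]), array([309.24819277, 191.09759036]), np.int32(830), 843.1044308128767)
[ 566.72540055 -289.78503016  139.81      ]
(566.3, -290, 3) [-0.04, 13.68, 0.03]
```

View pics/w7.png

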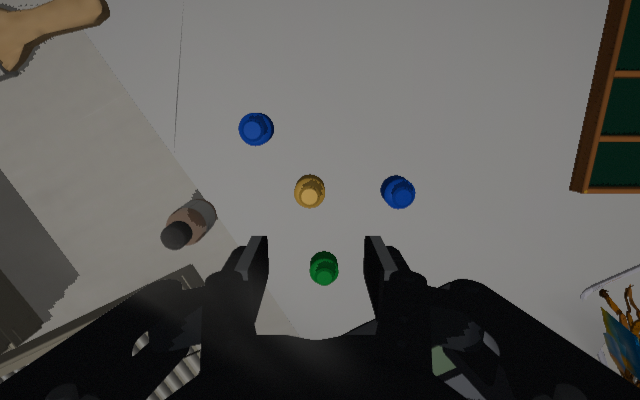

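View pics/t7.png

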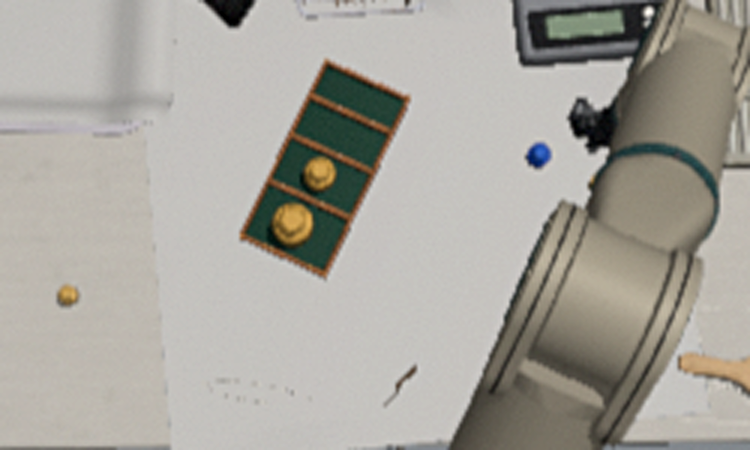

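Call:
apply_moves(motion=[[-0.2, 4, -0.1, 0, 4.6], [-0.2, 8, -0.1, 0, 4.6], [-0.2, 11, -0.1, 0, 4.6], [-0.2, 12.9, -0.1, 0, 4.6], [-0.2, 13.6, -0.1, 0, 4.6], [-0.2, 13.6, -0.1, 0, 3.8], [-0.2, 13.6, -0.1, 0, 3], [-0.2, 13.6, -0.1, 0, 2], [-0.2, 13.6, -0.1, 0, 1.8], [-0.2, 13.6, -0.1, 0, 1.8], [-0.2, 13.6, -0.1, 0, 1.8]])

```text
clock: 19.15
eef_pos: [567.7, -292.6, 5.3]
tool_rot: [-1.573, 0.0, 1.122]
force: [-0.5, 0.1, 6.4]
width: 24.2
```

```bash
python3 - <<'E'
from h import *
from t import *
s,p,E=wrist(); print(s["eef_pos"],s["width"],s["force"],s["clock"])
cv2.imwrite("pics/w8.png",p["image"][:,:,::-1])
c=after([566.72540055,-289.78503016,139.81],1.122,(-.2,13.6,-.1)); print(c)
rel(c,1.122,path((c[0],c[1],95),(628.0,3.5,95),50))
E
```

```text
[ 567.66931033 -292.55627821    5.32527799] 24.24422152263674 [-0.54461038  0.05612199  6.36083037] 19.15
[ 566.75860781 -292.02085155    3.81      ]
(np.float64(575.5), np.float64(-249.8), np.float64(95.0)) [4.18, -9.12, 1.04]
(np.float64(584.3), np.float64(-207.6), np.float64(95.0)) [8.37, -9.12, 2.08]
(np.float64(593.0), np.float64(-165.4), np.float64(95.0)) [12.55, -9.12, 3.13]
(np.float64(601.8), np.float64(-123.2), np.float64(95.0)) [16.73, -9.12, 4.17]
(np.float64(610.5), np.float64(-80.9), np.float64(95.0)) [20.92, -9.12, 5.22]
(np.float64(619.3), np.float64(-38.7), np.float64(95.0)) [25.1, -9.12, 6.26]
(np.float64(628.0), np.float64(3.5), np.float64(95.0)) [29.28, -9.12, 7.3]
```

View pics/w8.png

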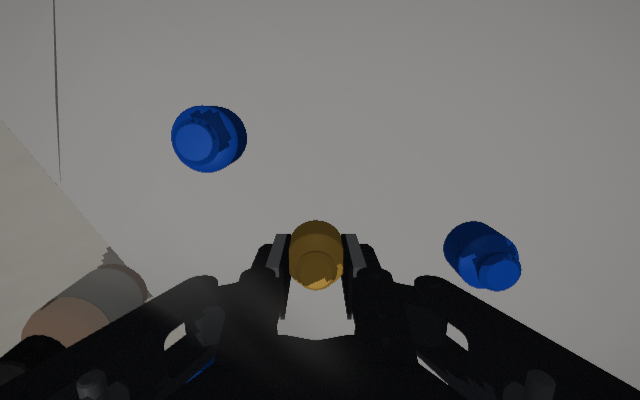

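Call:
apply_moves(motion=[[0, -1, 0, 0, 1.8], [0, -3, 0, 0, 1.8], [0, -6, 0, 0, 1.8], [0, -9.1, 0, 0, 1.8], [4.2, -9.1, 1, 0, 1.8], [8.4, -9.1, 2.1, 0, 1.8], [12.6, -9.1, 3.1, 0, 1.8], [16.7, -9.1, 4.2, 0, 1.8], [20.9, -9.1, 5.2, 0, 1.8], [25.1, -9.1, 6.3, 0, 1.8], [28, -9.1, 7, 0, 1.8], [29.2, -9.1, 7.3, 0, 1.8], [29.2, -9.1, 7.3, 0, 1.8], [29.2, -6, 7.3, 0, 1.8], [29.2, -6, 7.3, 0, 1.8]])

```text
clock: 21.08
eef_pos: [625.3, 0.1, 62.2]
tool_rot: [-1.567, 0.004, 1.119]
force: [-0.9, 0.0, -1.6]
width: 24.0
```

```bash
python3 ov.py pics/w9.png
```

```text
[6.25342920e+02 1.33436866e-01 6.21952058e+01] 23.981155026931958 [-0.85177334  0.03779794 -1.60386707] 21.075
```

View pics/w9.png

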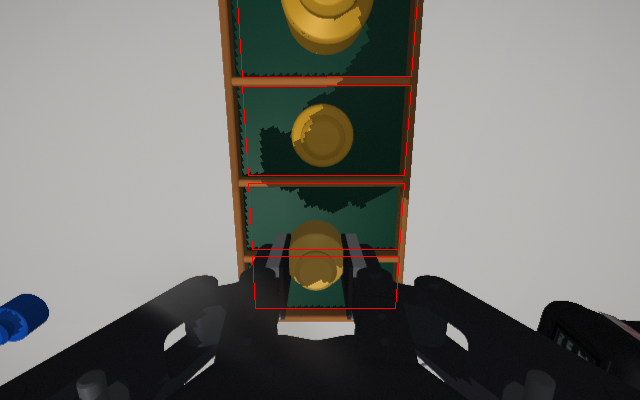

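Call:
apply_moves(motion=[[0, 2, 0, 0, 1.8], [0, 3.7, 0, 0, 1.8], [0, 4.6, 0, 0, 1.8], [0, 4.9, 0, 0, 1.8], [0, 5.1, 0, 0, 1.8], [0, 5.2, 0, 0, 1.8], [0, 5.25, 0, 0, 1.8], [0, 5.3, 0, 0, 1.8], [0, 5.3, 0, 0, 1.8]])

```text
clock: 22.25
eef_pos: [628.0, 2.8, 12.3]
tool_rot: [-1.571, -0.001, 1.122]
force: [-2.3, 0.0, 8.3]
width: 23.8
```

```bash
python3 ov.py pics/w10.png; python3 - <<'E'
from t import *
c=after([566.75860781,-292.02085155,3.81],1.122,(29.2,-6+5.3,7.3)); print(c)
rel(c,1.122,[(c[0],c[1],120)]+path((c[0],c[1],110),(446,311.5,130),52))
E
```

```text
[627.95355582   2.78084425  12.294847  ] 23.77143110119005 [-2.33916169  0.02662104  8.27018861] 22.25
[627.68115892   2.73573068  10.81      ]
(np.float64(627.68115891753), np.float64(2.735730677692459), 120) [0.0, -10.92, 0.0]
(np.float64(601.7), np.float64(46.8), np.float64(112.9)) [2.84, -10.21, 4.25]
(np.float64(575.8), np.float64(91.0), np.float64(115.7)) [5.7, -10.49, 8.5]
(np.float64(549.8), np.float64(135.1), np.float64(118.6)) [8.55, -10.78, 12.76]
(np.float64(523.9), np.float64(179.2), np.float64(121.4)) [11.4, -11.06, 17.01]
(np.float64(497.9), np.float64(223.3), np.float64(124.3)) [14.24, -11.35, 21.26]
(np.float64(472.0), np.float64(267.4), np.float64(127.1)) [17.09, -11.63, 25.51]
(np.float64(446.0), np.float64(311.5), np.float64(130.0)) [19.94, -11.92, 29.77]
```

View pics/w10.png

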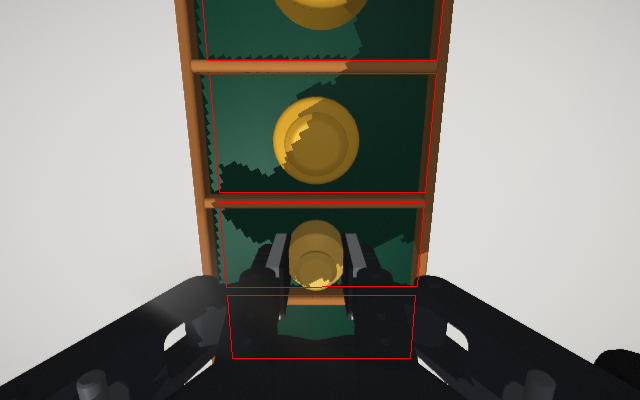

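Seated centrally in the third compartment; release, rise and go to the 50 g weight.

Call:
apply_moves(motion=[[0, -0.05, 0, 0, 2.6], [0, -0.05, 0, 0, 3], [0, -0.05, 0, 0, 3.4], [0, -0.05, 0, 0, 3.8], [0, -0.05, 0, 0, 3.8], [0, -0.05, 0, 0, 3.8], [0, -1, 0, 0, 3.8], [0, -3, 0, 0, 3.8], [0, -6, 0, 0, 3.8], [0, -10.2, 0, 0, 3.8], [2.8, -10.2, 4.3, 0, 3.8], [5.7, -10.5, 8.5, 0, 3.8], [8.6, -10.8, 12.8, 0, 3.8], [11.4, -11.1, 17, 0, 3.8], [14.2, -11.4, 21.3, 0, 3.8], [17.1, -11.6, 25.5, 0, 3.8], [19, -11.9, 28.4, 0, 3.8], [19.9, -11.9, 29.8, 0, 3.8], [19.9, -11.9, 29.8, 0, 3.8], [19.9, -11.9, 29.8, 0, 3.8]])

```text
clock: 24.8
eef_pos: [446.8, 309.4, 130.1]
tool_rot: [-1.572, 0.0, 1.119]
force: [0.7, -0.1, -1.0]
width: 38.0
```

```bash
python3 - <<'E'
from m import *
from t import *
s,p,E=wrist(); print(s["eef_pos"],s["width"],s["force"],s["clock"])
cv2.imwrite("pics/w11.png",p["image"][:,:,::-1])
r=meas(p,E,"50",(445.2,312)); print(r)
c=after([627.68115892,2.73573068,10.81],1.122,(19.9,-11.9,29.8)); print(c)
rel(c,1.122,[(r[0][0],(r[0][1]+312.9)/2,3)])
t=ctrl.get_image("top"); crop(t["image"],200,120,450,270,"pics/t11.png",3)
E
```

```text
[446.81730913 309.44969451 130.05381813] 38.01727796631097 [ 0.68770185 -0.11256763 -1.02830394] 24.8
(array([445.47181062, 308.9310048 ]), array([315.54596623, 190.05816135]), np.int32(533), 538.7362171190325)
[445.53449072 311.32541175 129.81      ]
(np.float64(445.47181061510423), np.float64(310.9155023999252), 3) [-0.04, 12.68, -0.01]
```

View pics/w11.png

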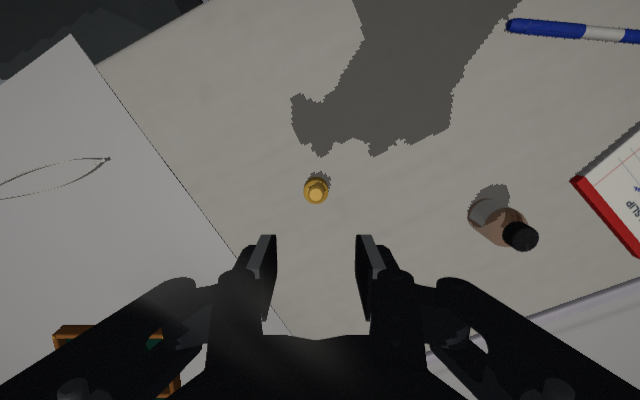

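View pics/t11.png

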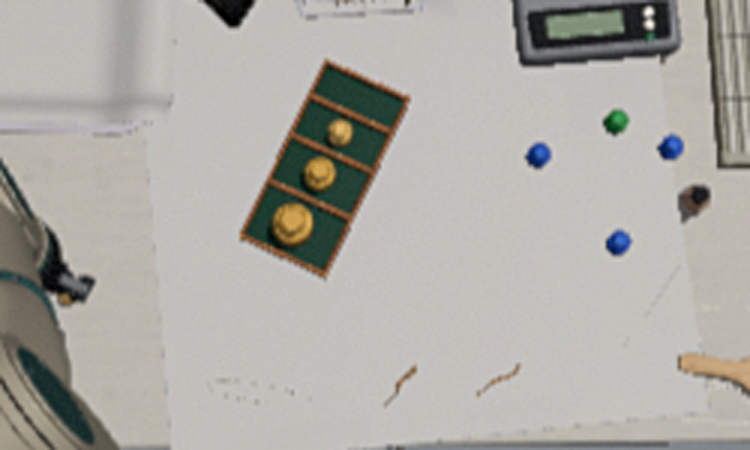

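Call:
apply_moves(motion=[[-0.1, 4, 0, 0, 3.8], [-0.1, 8, 0, 0, 3.8], [-0.1, 10.5, 0, 0, 3.8], [-0.1, 12, 0, 0, 3.8], [-0.1, 12.7, 0, 0, 3.8], [-0.1, 12.7, 0, 0, 3.8], [-0.1, 12.7, 0, 0, 3], [-0.1, 12.7, 0, 0, 2.4], [-0.1, 12.7, 0, 0, 1.8], [-0.1, 12.7, 0, 0, 1.4], [-0.1, 12.7, 0, 0, 1.4], [-0.1, 12.7, 0, 0, 1.4]])

```text
clock: 26.4
eef_pos: [445.5, 310.8, 3.8]
tool_rot: [-1.571, -0.001, 1.122]
force: [-0.4, -0.3, 6.1]
width: 18.1
```

```bash
python3 - <<'E'
from h import *
from t import *
s,p,E=wrist(); print(s["eef_pos"],s["width"],s["force"],s["clock"])
cv2.imwrite("pics/w12.png",p["image"][:,:,::-1])
c=after([445.53449072,311.32541175,129.81],1.122,(-.1,12.7,0)); print(c)
rel(c,1.122,path((c[0],c[1],95),(671.5,-17.0,95),50))
E
```

```text
[445.49108675 310.79885097   3.76429996] 18.1217875336179 [-0.40833035 -0.30192983  6.05055919] 26.4
[445.10060934 310.42444174   2.81      ]
(np.float64(473.4), np.float64(269.5), np.float64(95.0)) [-2.46, -9.22, -4.33]
(np.float64(501.7), np.float64(228.6), np.float64(95.0)) [-4.92, -9.22, -8.65]
(np.float64(530.0), np.float64(187.6), np.float64(95.0)) [-7.38, -9.22, -12.98]
(np.float64(558.3), np.float64(146.7), np.float64(95.0)) [-9.84, -9.22, -17.3]
(np.float64(586.6), np.float64(105.8), np.float64(95.0)) [-12.3, -9.22, -21.63]
(np.float64(614.9), np.float64(64.9), np.float64(95.0)) [-14.75, -9.22, -25.95]
(np.float64(643.2), np.float64(23.9), np.float64(95.0)) [-17.22, -9.22, -30.28]
(np.float64(671.5), np.float64(-17.0), np.float64(95.0)) [-19.68, -9.22, -34.6]
```

View pics/w12.png

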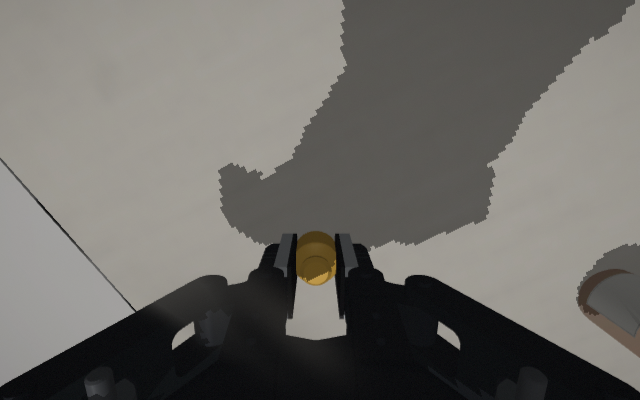

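Call:
apply_moves(motion=[[0, -1, 0, 0, 1.4], [0, -3, 0, 0, 1.4], [0, -6, 0, 0, 1.4], [0, -9.2, 0, 0, 1.4], [-2.5, -9.2, -4.3, 0, 1.4], [-4.9, -9.2, -8.7, 0, 1.4], [-7.4, -9.2, -13, 0, 1.4], [-9.8, -9.2, -17.3, 0, 1.4], [-12.3, -9.2, -21.6, 0, 1.4], [-14.8, -9.2, -26, 0, 1.4], [-17.2, -9.2, -30.3, 0, 1.4], [-19, -9.2, -33.4, 0, 1.4], [-19.7, -9.2, -34.6, 0, 1.4], [-19.7, -9.2, -34.6, 0, 1.4], [-19.7, -6, -34.6, 0, 1.4], [-19.7, -6, -34.6, 0, 1.4]])

```text
clock: 28.45
eef_pos: [668.1, -14.2, 60.7]
tool_rot: [-1.564, 0.001, 1.125]
force: [-1.1, -0.5, 0.1]
width: 18.4
```

```bash
python3 ov.py pics/w13.png
```

```text
[668.07525218 -14.21038456  60.65311446] 18.376244283524493 [-1.14726756 -0.51991996  0.07717624] 28.45
```

View pics/w13.png

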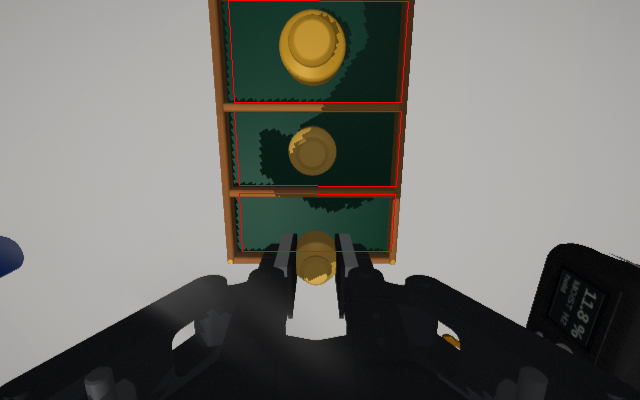

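Call:
apply_moves(motion=[[0, 2, 0, 0, 1.4], [0, 3.7, 0, 0, 1.4], [0, 4.6, 0, 0, 1.4], [0, 4.9, 0, 0, 1.4], [0, 5.1, 0, 0, 1.4], [0, 5.2, 0, 0, 1.4], [0, 5.25, 0, 0, 1.4], [0, 5.3, 0, 0, 1.4], [0, 5.3, 0, 0, 1.4]])

```text
clock: 29.62
eef_pos: [671.7, -17.2, 10.8]
tool_rot: [-1.571, -0.0, 1.122]
force: [-2.3, 0.7, 5.4]
width: 18.2
```

```bash
python3 ov.py pics/w14.png
```

```text
[671.69490178 -17.23210852  10.83300856] 18.152366335817675 [-2.27291075  0.65183708  5.37553785] 29.625
```

View pics/w14.png

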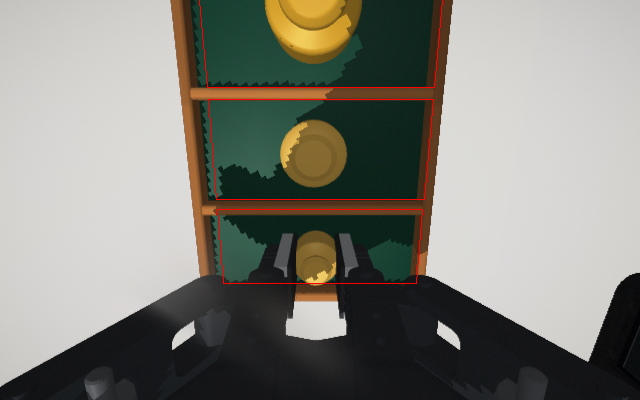

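Call:
apply_moves(motion=[[0, -0.05, 0, 0, 2.1], [0, -0.05, 0, 0, 2.4], [0, -0.05, 0, 0, 2.8], [0, -0.05, 0, 0, 3.2], [0, -0.05, 0, 0, 3.2], [0, -0.05, 0, 0, 3.2], [0, -1, 0, 0, 3.2], [0, -3, 0, 0, 3.2], [0, -6, 0, 0, 3.2], [0, -11, 0, 0, 3.2], [0, -16, 0, 0, 3.2], [3, -16, 5, 0, 3.2], [6, -16, 10, 0, 3.2], [9, -16, 15, 0, 3.2], [13, -16, 20, 0, 3.2], [15, -16, 24, 0, 3.2], [17, -16, 28, 0, 3.2], [17, -16, 28, 0, 3.2], [17, -16, 28, 0, 3.2]])

```text
clock: 32.05
eef_pos: [493.6, 257.1, 171.0]
tool_rot: [-1.572, -0.001, 1.122]
force: [0.5, -0.3, 0.2]
width: 31.8
```

```bash
python3 - <<'E'
from m import *
s=ctrl.read_state(); print(s["eef_pos"],s["force"],s["clock"])
t=ctrl.get_image("top"); crop(t["image"],170,120,450,270,"pics/t15.png",2.8)
c=ctrl.get_image("scene"); crop(c["image"],170,120,490,290,"pics/s15.png",2.4)
for r in ctrl.mark_of(t,"vial_a")+ctrl.mark_of(c,"vial_a"): print(np.round(r["location"],1),round(r["confidence"],2))
E
```

```text
[493.60048918 257.14301039 171.01731943] [ 0.48740415 -0.33723682  0.18618294] 32.05
[ 545.9 -393.2   -1.7] 0.67
[532.8 437.7   1.5] 0.46
[535.8 437.7   1.9] 0.76
[ 544.7 -394.8    1.6] 0.71
```

View pics/t15.png

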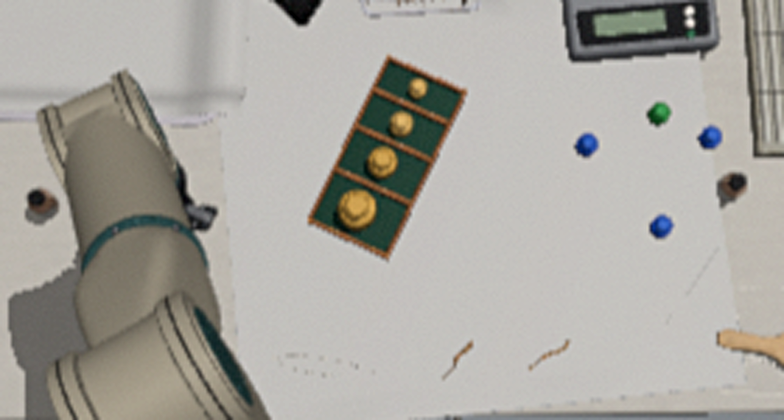

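View pics/s15.png

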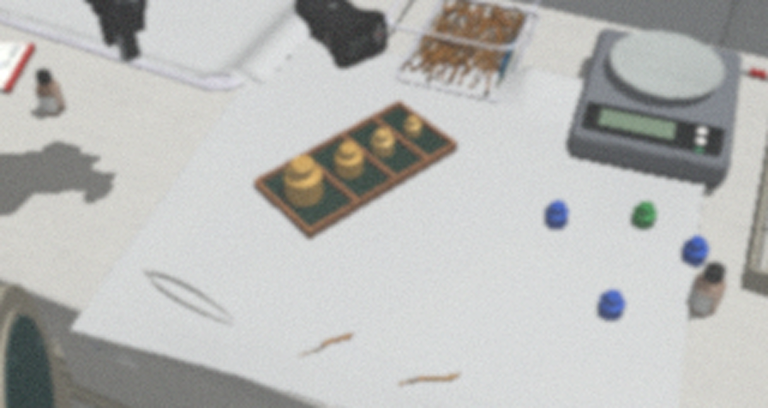

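All four weights stand upright in order in the tray, and both vials stand where they were. I'm handing the job in.

```bash
python3 -c "
from cell import ctrl
print(ctrl.finish_job())"
```

```text
the job is handed in; nothing more can be done
None
```

All four brass weights are back in the tray, each upright in its own compartment: 500 g in the widest, then 200 g, 100 g, and 50 g in the narrowest. I lowered each one until it touched the felt before opening the fingers, with about 5 to 14 N measured at the wrist. The job was handed in at about 32 s.

- **Final pictures:** The top and scene views both show the four weights standing in order and the blue and green look-alikes in place. The gripper was clear, at 171 mm height and well to the side of the tray.
- **Vials:** Both are still upright and measure within about 4 mm of their first readings in the same camera, which is as good as the network gets.
- **Disagreements:** The wrist and top cameras differed by 3 to 4 mm in y on the weights. I aimed between the two, and every grasp held. The finger opening read about 2 to 3 mm under each weight's diameter, which didn't affect the grasps.

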